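Close the press stud with the bench pliers

TASK

Two pairs of snap pliers are bolted to the bench; only one has a label holder with an open press stud between its jaws. Push that pair's upper handle down until the stud clicks fully home, then let the handle spring open again and take the hand away. Leave the empty pair of pliers alone.

Things in the scene. Friction and masses are not known exactly. Their poses are not given: they have to be found in the camera images.
- press_pad (a point): Top centre of the broad black rubber end (55 x 34 mm) of the upper handle, on the pliers whose jaws hold the label holder (white plastic plate 34 x 100 mm with a brass cap 26 mm across, out on both sides of the jaws). At the start the highest part, about 140 mm up. Press it down from above. x axis: level, from the pad to the jaws, at most 0.5 rad off the robot's x; y: hinge line.
- pliers (a joint): Closing angle of that upper handle, rad: 0 open (a spring returns it when let go), 0.21 hard stop. The stud clicks at about 0.10 to 0.14, and the resistance drops. The pad is 172 mm from the hinge pin, so it sinks about 36 mm to the stop; pressing there takes 2 to 12 N. The lower handle, straight below, is fixed to a grey bench block 115 x 85 mm; its top is 69 mm up.
- snap (a joint): Travel of the stud's brass cap and upper leaf down onto the socket, m: 0 open, 0.006 fully home. It snaps over at 0.003 and then stays home by itself; short of that it springs back.
- spare_pliers (a joint): Closing angle of the upper handle of the other pliers, of the same make and size but with empty jaws, rad, 0 open. Not to be pressed. They stand on the other half of the bench, at least 200 mm away between block centres.

How it is judged:
On the way:
1. the pliers are pressed shut on the stud and it has clicked home (value of joint pliers above 0.08 rad and value of joint snap above 0.005 m), for 0.05 s.
At the end, for the whole second after the job is handed in: The stud is home (cap travel over 5 of 6 mm), the handle of its pliers has sprung open again (under 0.04 rad) and the empty pliers are open (under 0.04 rad) (value of joint snap above 0.005 m and value of joint each of pliers, spare_pliers below 0.04 rad); the robot touches nothing.
It fails at once if the empty pliers are pressed (over 0.06 rad) (value of joint spare_pliers above 0.06 rad).
It also fails if it takes over 26 s, if anything falls off the work surface, if the arm or the gripper's body presses on something with over 40 N, if the wrist force passes 120 N, or if a joint passes its speed limit or range.

ROBOT

A 6-joint arm with a two-finger parallel gripper is mounted at the origin on the work surface. World frame = base frame: x ahead of the robot, y to its left, z up, the work surface at z = 0. Lengths are in m, angles in rad, forces in N, time in s.
With the tool pointing down it reaches from about 0.375 to 0.9 m from the base axis. Payload 3.1 kg.
Tool frame: the origin (TCP) lies on the centre line of the jaws, within the pads' length; the fingertips stand 25 mm ahead of it and the grasp point (between the pads) lies 6 mm ahead of it (manip.tips_ahead is the distance from the TCP to the fingertips, in m); z points along the fingers, y is the direction in which the jaws open and shut (so a half turn about z gives the same grasp; the last joint's range is limited). The gripper opens to 85 mm and grips with 20 to 120 N. Pads are 22 mm wide; open, the fingers measure 114 mm over their backs; the gripper's body (76 mm by 85 mm) begins 54 mm behind the grasp point. The pads swing forward as they close: fully open they stand 13 mm farther back than shut.
Start: joints at [1.046, 0.527, 1.433, -0, 1.181, -0.178], TCP at [0.212, 0.588, 0.256] pointing down, gripper open.
Joint ranges: [-3.08, 3.08], [-0.75, 2.2], [0.22, 2.44], [-1.43, 4.57], [0, 2.65], [-2.85, 2.85]. Speed limits (rad/s): [2.79, 2.79, 3.14, 3.14, 3.14, 3.14].

INTERFACE

Orientations are given as a unit quaternion [x, y, z, w].
In Python, from station import manip gives the robot as it stands.
- The arm moves only by the tool play_rows, never from a script. Its argument "steps" is a list that holds one entry, the list of rows, each a list of 6 numbers: the shift along the tool's x, y, z in m, then the turn, a rotation vector about the tool's x, y, z in degrees. In form: [[[x, y, z, rx, ry, rz], ...]]. A call has 1 to 10 rows; each row shifts and turns the commanded pose from where the row before left it, along the tool's axes as they then stand; what a row does not reach is not made up. A row lasts 1/8 s, in which the tool goes at most 62.5 mm and 10.7 degrees, less where a joint would pass 70% of its speed; a pose out of reach is approached as far as the arm can. A call is refused whole if a number of a shift passes 0.0625 or a number of a turn 10.7, either way. A call with a gripper value outside its range is refused whole. "fingers" is the opening, from 0 (shut) to 1 (fully open), set as the call begins (left out, the last holds). The fingers move at their own pace and stop on an object; "squeeze" is the grip in N (left out, the last holds). Time passes only in rows, so rows that do not move let the fingers close. It gives the time, the measured TCP pose, the force and the opening at its end, in the units of the state.
- manip.sense(): the state, without advancing time (a new reading comes with each control period).
- manip.snapshot(name): name is "scene" or "top" or "wrist"; returns a dict with "img" (384x512x3 uint8, red, green, blue), "K" (3x3 intrinsics, pixels), "world_from_camera" (4x4, takes a point from camera to world coordinates). Camera axes: x right, y down, z forward; pixel columns grow to the right and rows downward; lengths in m; the calibration is good to about 2 mm. A picture is of the moment at which its call begins. There is no depth.
- manip.sign_off(): hands the job in, once; it reports no verdict.
Trained networks look in a picture, given as the dict that the camera call returned (one of the last four; its "shot" number tells which), for a name from the list of things; names that differ only in an ending like _2 or _b are one class to them, and where a whole thing is asked for, a point or a joint stands for the part that bears it (a point fixed in the world has none). Each returns a list of dicts, best first, with "score" (0 to 1); they miss things now and then, are a little off and sometimes report something else, mostly with a low value. They report only what shows in the picture. A call takes as long as a camera call.
- manip.regions_of(label, picture): "pixels" (384x512 bool, what is visible of it) and "rect" ([left, top, right, bottom] in pixels, round what is visible of it).
- manip.pinpoint(label, picture): "point" ([column, row] in pixels: a listed point, or the origin of a listed thing).
The state is a dict: "t": time; "q": joint angles; "qd": joint speeds; "tau": joint torques, N m; "tcp_pos": TCP position; "tool_rot": TCP orientation; "force": force on the tool from outside, world axes, zero at the start; "ft_torque": the same for the moment, N m; "finger_gap": opening from 0.0 (shut) to 1.0 (fully open).
Only numpy, scipy, OpenCV 4.12 (cv2) and the standard library are available. Lean on these libraries where they do the work, as an engineer would, in place of code of your own. Each camera call takes 0.05 s, during which the arm holds its last target.

## Working session

There is one attempt and no reset: what is moved stays moved. The work goes in short steps, Python scripts to look and compute and a tool call to move; the robot and the scene stay as the last step left them, time stands still between calls to the robot, and variables do not carry over. Pictures are saved under pics/ and viewed, and the job is handed in when it is done.

Besides the shell and the picture viewer there is one more tool, called after ">>>" by a JSON object that holds its "api" and its "payload". play_rows: Moves the arm, as the interface text tells. Its arguments: {"type":"object","properties":{"steps":{"type":"array"},"fingers":{"type":"number"},"squeeze":{"type":"number"}},"required":["steps"]}

```bash
mkdir -p pics; cat > h.py <<'E'
from station import manip
import numpy as np, cv2
def save(s,n,pts=()):
    im=s["img"][:,:,::-1].copy()
    for p in pts: cv2.circle(im,tuple(int(round(v)) for v in p),4,(0,0,255),1)
    cv2.imwrite("pics/"+n+".png",im)
def ray(s,p):
    T=np.array(s["world_from_camera"]);d=T[:3,:3]@np.linalg.inv(s["K"])@np.array([p[0],p[1],1.])
    return T[:3,3],d/np.linalg.norm(d)
def atz(s,p,z):
    o,d=ray(s,p);return o+d*(z-o[2])/d[2]
def tri(rs):
    A=np.zeros((3,3));b=np.zeros(3)
    for o,d in rs:
        M=np.eye(3)-np.outer(d,d);A+=M;b+=M@o
    x=np.linalg.solve(A,b);return x,[np.linalg.norm((np.eye(3)-np.outer(d,d))@(x-o)) for o,d in rs]
E
python3 - <<'E'
from h import *
np.set_printoptions(precision=4,suppress=True)
rs=[]
for n in ["scene","top"]:
    s=manip.snapshot(n)
    P=manip.pinpoint("press_pad",s)
    print(n,[(p["score"],p["point"],atz(s,p["point"],.14)) for p in P])
    for l in ["press_pad","pliers","spare_pliers","snap"]:
        print(l,[(r["score"],r["rect"]) for r in manip.regions_of(l,s)])
    save(s,n+"0",[p["point"] for p in P])
    if P: rs.append(ray(s,P[0]["point"]))
if len(rs)==2: print(tri(rs))
print(manip.sense())
E
```

```text
scene [(0.96, [220.9, 162.2], array([ 0.4929, -0.1146,  0.14  ]))]
press_pad [(0.64, [207.7, 154.3, 228.1, 219.9])]
pliers [(0.75, [207.8, 149.9, 229.8, 220.0])]
spare_pliers [(0.95, [346.0, 166.3, 362.3, 237.7])]
snap [(0.64, [195.1, 196.8, 234.1, 210.5])]
top [(0.78, [307.0, 251.1], array([ 0.4869, -0.1219,  0.14  ]))]
press_pad [(0.57, [299.6, 163.3, 318.8, 269.2])]
pliers [(0.87, [298.6, 167.0, 315.2, 270.1])]
spare_pliers [(0.57, [98.7, 141.6, 141.3, 242.7])]
snap [(0.84, [286.8, 184.8, 335.2, 207.6])]
(array([ 0.487 , -0.1189,  0.1349]), [np.float64(0.0034226109931344744), np.float64(0.0034226109931344223)])
{'t': 0.6, 'q': array([ 1.0455,  0.5275,  1.4327, -0.    ,  1.1814, -0.1785]), 'qd': array([-0.0022, -0.0008,  0.0011, -0.0007,  0.0007, -0.0014]), 'tau': array([ -0.0001, -44.2046, -17.8328,  -0.0002,   0.001 ,   0.    ]), 'tcp_pos': array([0.2124, 0.5878, 0.2563]), 'tool_rot': array([0.1726, 0.985 , 0.    , 0.    ]), 'force': array([ 0.5466, -0.9248, -0.281 ]), 'ft_torque': array([0.0051, 0.0676, 0.0388]), 'finger_gap': 1.0033500836648648}
```

View pics/scene0.png

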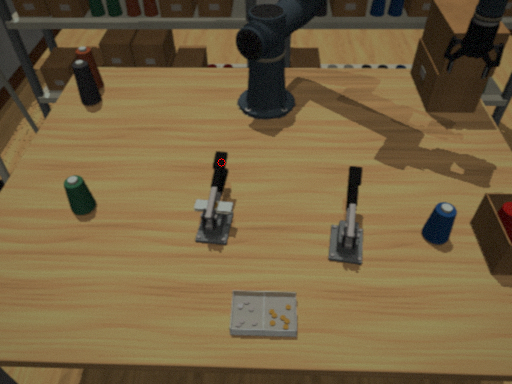

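View pics/top0.png

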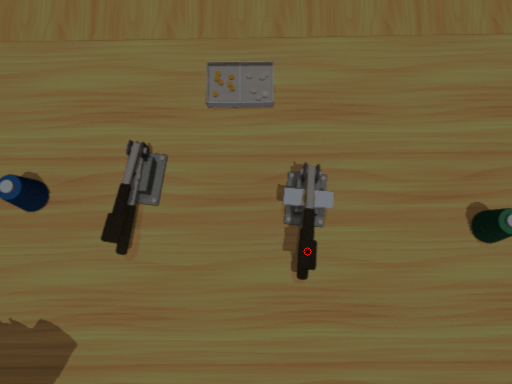

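The pliers on the right in the top view (y<0) carry the white label plate. I'll zoom in to place the pad.

```bash
python3 - <<'E'
from h import *
s=cv2.imread("pics/scene0.png")[140:250,185:255];t=cv2.imread("pics/top0.png")[155:285,275:345]
a=cv2.resize(s,None,fx=4.5,fy=4.5,interpolation=cv2.INTER_CUBIC);b=cv2.resize(t,None,fx=4.5,fy=4.5,interpolation=cv2.INTER_CUBIC)
h=max(a.shape[0],b.shape[0]);o=np.zeros((h,a.shape[1]+b.shape[1],3),np.uint8);o[:a.shape[0],:a.shape[1]]=a;o[:b.shape[0],a.shape[1]:]=b
o=np.clip(o.astype(float)*1.8,0,255).astype(np.uint8)
cv2.imwrite("pics/z.png",o);print(o.shape)
E
```

```text
(585, 630, 3)
```

View pics/z.png

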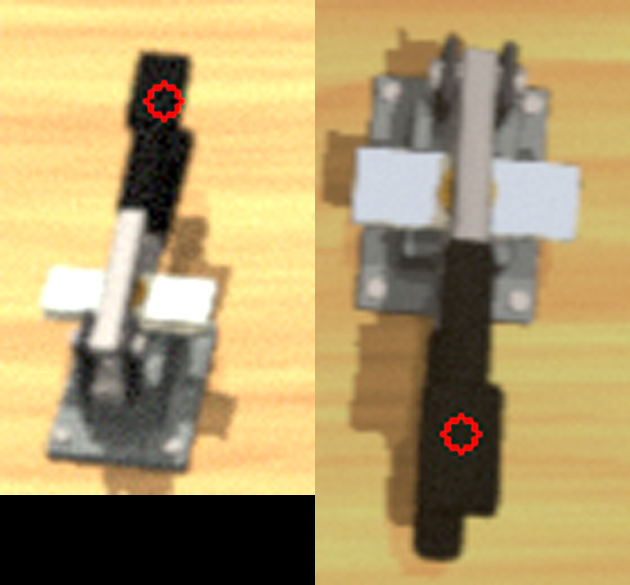

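>>> {"api": "play_rows", "payload": {"steps": [[[-0.035,-0.041,0,0,0,0],[-0.035,-0.041,0,0,0,0],[-0.035,-0.041,0,0,0,0],[-0.035,-0.041,0,0,0,0],[-0.035,-0.041,0,0,0,0],[-0.035,-0.041,0,0,0,0],[-0.035,-0.041,0,0,0,0],[-0.035,-0.041,0,0,0,0],[-0.035,-0.041,0,0,0,0],[-0.035,-0.041,0,0,0,0]]], "fingers": 0}}

```text
t: 1.85
tcp_pos: [0.4029, 0.0815, 0.2567]
tool_rot: [0.173, 0.985, 0.0, 0.001]
force: [1.3, 0.1, 0.4]
finger_gap: 0.002
```

>>> {"api": "play_rows", "payload": {"steps": [[[-0.035,-0.041,0,0,0,0],[-0.035,-0.041,0,0,0,0],[0,0,0,0,0,0],[0,0,0,0,0,0]]]}}

```text
t: 2.35
tcp_pos: [0.4396, -0.0175, 0.2562]
tool_rot: [0.173, 0.985, 0.0, -0.001]
force: [-1.1, 0.9, 0.1]
finger_gap: 0.0
```

```bash
python3 - <<'E'
from h import *
np.set_printoptions(precision=4,suppress=True)
for n in ["wrist","top","scene"]:
    s=manip.snapshot(n)
    P=manip.pinpoint("press_pad",s)
    print(n,[(p["score"],p["point"],atz(s,p["point"],.14)) for p in P])
    save(s,n+"1",[p["point"] for p in P])
x=manip.sense();print(x["t"],x["q"],x["tcp_pos"],x["tool_rot"],x["force"],x["finger_gap"],manip.tips_ahead)
E
```

```text
wrist [(0.84, [156.7, 284.7], array([ 0.4854, -0.1238,  0.14  ]))]
top [(0.79, [307.6, 250.3], array([ 0.4884, -0.123 ,  0.14  ]))]
scene [(0.73, [219.0, 158.0], array([ 0.4756, -0.1214,  0.14  ]))]
2.65 [-0.2928  0.2795  1.8758  0.0001  0.9864 -1.5187] [ 0.4398 -0.0166  0.2564] [ 0.1716  0.9852  0.     -0.0001] [ 0.1902 -0.0382 -0.1996] -0.00023715892299905065 0.025
```

View pics/wrist1.png

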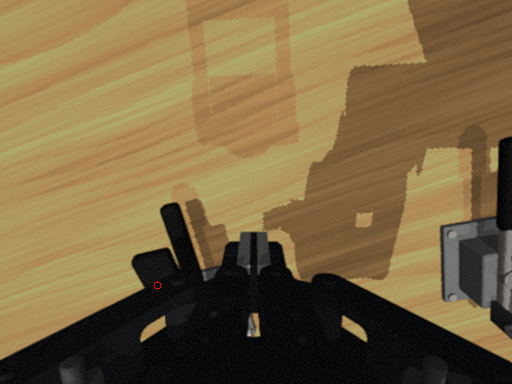

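>>> {"api": "play_rows", "payload": {"steps": [[[-0.0385,-0.0422,0,0,0,0],[-0.0385,-0.0422,0,0,0,0],[0,0,0.04,0,0,0],[0,0,0.015,0,0,0],[0,0,0.015,0,0,0],[0,0,0,0,0,0]]]}}

```text
t: 3.4
tcp_pos: [0.4832, -0.1223, 0.1854]
tool_rot: [0.172, 0.985, 0.0, -0.001]
force: [-0.9, 0.3, -0.1]
finger_gap: -0.005
```

```bash
python3 - <<'E'
from h import *
x=manip.sense();print(x["t"],x["tcp_pos"],x["force"])
ims=[]
for n,(r0,r1,c0,c1) in {"scene":(120,220,180,260),"top":(180,300,270,370)}.items():
    s=manip.snapshot(n);ims.append(cv2.resize(s["img"][r0:r1,c0:c1,::-1],(400,450),interpolation=cv2.INTER_CUBIC))
cv2.imwrite("pics/z2.png",np.clip(np.hstack(ims)*1.7,0,255).astype(np.uint8))
E
```

```text
3.4 [ 0.48318931 -0.12232579  0.18538008] [-0.90481731  0.28121229 -0.08092713]
```

View pics/z2.png

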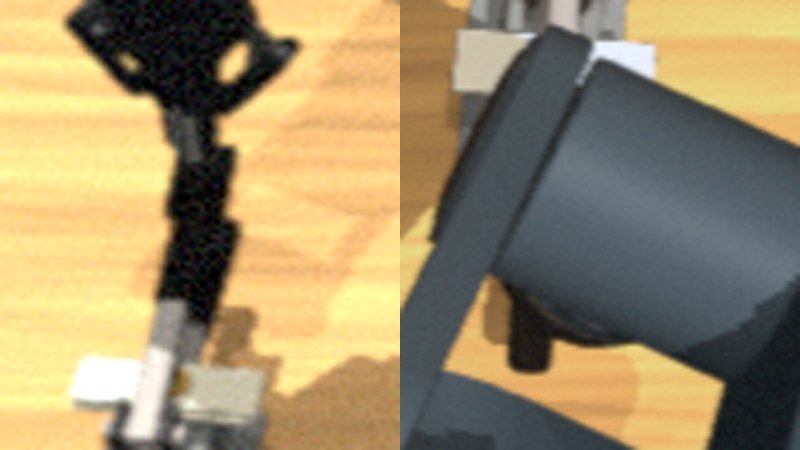

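The closed fingers are just above the pad in the scene view, around (190,150) in the crop. The top view is blocked by the wrist. Next I press.

>>> {"api": "play_rows", "payload": {"steps": [[[0,0,0.015,0,0,0],[0,0,0.01,0,0,0],[0,0,0.005,0,0,0],[0,0,0,0,0,0]]]}}

```text
t: 4.0
tcp_pos: [0.483, -0.123, 0.1569]
tool_rot: [0.172, 0.985, -0.0, -0.001]
force: [-3.0, -0.6, 7.3]
finger_gap: 0.001
```

>>> {"api": "play_rows", "payload": {"steps": [[[0,0,0.005,0,0,0],[0,0,0.003,0,0,0],[0,0,0,0,0,0]]]}}

```text
t: 4.38
tcp_pos: [0.4825, -0.1229, 0.1492]
tool_rot: [0.172, 0.985, -0.0, -0.001]
force: [-4.8, -0.5, 6.8]
finger_gap: -0.002
```

>>> {"api": "play_rows", "payload": {"steps": [[[0,0,0.004,0,0,0],[0,0,0,0,0,0]]]}}

```text
t: 4.62
tcp_pos: [0.4833, -0.123, 0.1447]
tool_rot: [0.172, 0.985, 0.0, -0.001]
force: [-2.6, -0.2, 4.6]
finger_gap: 0.001
```

>>> {"api": "play_rows", "payload": {"steps": [[[0,0,0.004,0,0,0],[0,0,0,0,0,0]]]}}

```text
t: 4.88
tcp_pos: [0.4837, -0.1231, 0.1402]
tool_rot: [0.172, 0.985, 0.0, -0.0]
force: [-3.1, 1.0, 4.6]
finger_gap: 0.001
```

>>> {"api": "play_rows", "payload": {"steps": [[[0,0,0.004,0,0,0],[0,0,0,0,0,0]]]}}

```text
t: 5.12
tcp_pos: [0.4835, -0.1231, 0.1367]
tool_rot: [0.172, 0.985, 0.0, -0.0]
force: [-4.0, -0.5, 10.4]
finger_gap: 0.003
```

>>> {"api": "play_rows", "payload": {"steps": [[[0,0,0.003,0,0,0],[0,0,0,0,0,0]]]}}

```text
t: 5.38
tcp_pos: [0.4833, -0.1231, 0.1346]
tool_rot: [0.172, 0.985, -0.0, -0.001]
force: [-6.0, 0.4, 17.7]
finger_gap: -0.002
```

>>> {"api": "play_rows", "payload": {"steps": [[[0,0,0.002,0,0,0],[0,0,0,0,0,0]]]}}

```text
t: 5.62
tcp_pos: [0.4831, -0.1231, 0.1333]
tool_rot: [0.172, 0.985, -0.0, -0.001]
force: [-7.0, 0.1, 22.3]
finger_gap: 0.004
```

>>> {"api": "play_rows", "payload": {"steps": [[[0,0,0.002,0,0,0],[0,0,0,0,0,0]]]}}

```text
t: 5.88
tcp_pos: [0.483, -0.1231, 0.1321]
tool_rot: [0.172, 0.985, -0.0, -0.001]
force: [-9.2, 1.1, 29.6]
finger_gap: -0.003
```

```bash
python3 - <<'E'
from h import *
x=manip.sense();print(x["t"],x["tcp_pos"],x["force"])
s=manip.snapshot("scene");im=cv2.resize(s["img"][130:250,180:270,::-1],None,fx=5,fy=5,interpolation=cv2.INTER_CUBIC)
cv2.imwrite("pics/z3.png",np.clip(im*1.5,0,255).astype(np.uint8))
E
```

```text
5.875 [ 0.48298945 -0.12306169  0.13206302] [-9.24119347  1.12135874 29.63298158]
```

View pics/z3.png

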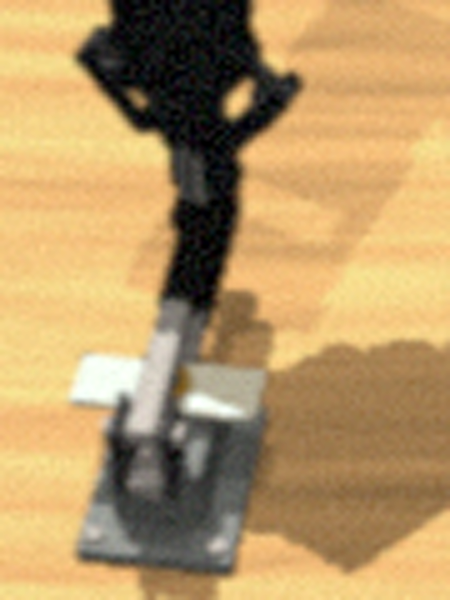

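The handle is at the hard stop, with the force climbing steeply after the drop. I'll let it rise and watch the force on the way.

>>> {"api": "play_rows", "payload": {"steps": [[[0,0,-0.008,0,0,0],[0,0,-0.008,0,0,0],[0,0,0,0,0,0]]]}}

```text
t: 6.3
tcp_pos: [0.4849, -0.1235, 0.146]
tool_rot: [0.173, 0.985, -0.0, 0.001]
force: [-0.4, 1.0, 3.3]
finger_gap: -0.001
```

>>> {"api": "play_rows", "payload": {"steps": [[[0,0,-0.008,0,0,0],[0,0,-0.008,0,0,0],[0,0,-0.01,0,0,0],[0,0,-0.04,0,0,0],[0,0,-0.04,0,0,0],[0.05,0.03,0,0,0,0],[0.05,0.03,0,0,0,0],[0.05,0.03,0,0,0,0],[0,0,0,0,0,0]]]}}

```text
t: 7.42
tcp_pos: [0.3679, 0.0154, 0.2508]
tool_rot: [0.171, 0.985, 0.0, -0.004]
force: [0.0, -0.3, -0.1]
finger_gap: -0.001
```

```bash
python3 - <<'E'
from h import *
x=manip.sense();print(x["t"],x["tcp_pos"],x["force"])
ims=[]
for n,(r0,r1,c0,c1) in {"scene":(140,250,185,255),"top":(155,285,275,345)}.items():
    s=manip.snapshot(n);save(s,n+"2");a=s["img"][r0:r1,c0:c1,::-1]; b=cv2.imread("pics/"+n+"0.png")[r0:r1,c0:c1]
    ims+=[cv2.resize(q,(200*1,370),interpolation=cv2.INTER_CUBIC) for q in (b,a)]
    P=manip.pinpoint("press_pad",s);print([(p["score"],p["point"]) for p in P])
cv2.imwrite("pics/z4.png",np.clip(np.hstack(ims)*1.6,0,255).astype(np.uint8))
E
```

```text
7.425 [0.36793151 0.01538151 0.25078366] [ 0.00445821 -0.32822754 -0.0778361 ]
[(0.83, [222.1, 159.5])]
[(0.56, [306.8, 252.0])]
```

View pics/z4.png

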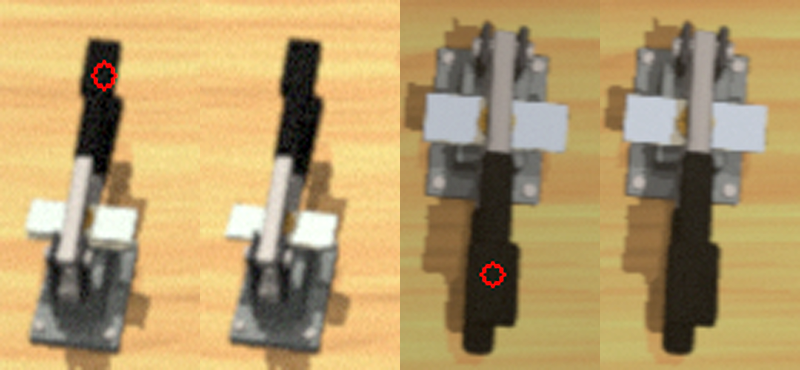

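View pics/scene2.png

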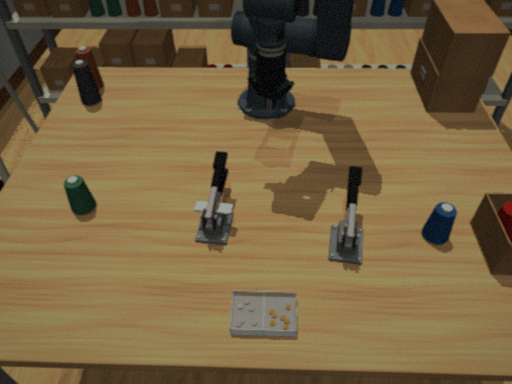

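```bash
python3 -c "
from h import *
print(manip.sign_off())"
```

```text
the job is handed in; nothing more can be done
None
```

I pressed the upper handle of the pliers holding the label holder (the pair at y ≈ −0.12) down to its stop with the fingers shut. I then let it spring open, pulled the hand clear and handed the job in at about 7.5 s. The sign-off gave no verdict.

- **Click:** the upward force was about 7 N early in the press, dropped to 4.6 N partway down, then rose steeply to 30 N at the stop. That matches the stud snapping over. The task text gave 2–12 N for pressing, so I went well past that at the stop.
- **Stud home:** in the scene view the white plate now sits a few millimetres lower and the dark gap under it is gone. I judged this by eye, at about 1.5 pixels of shift. The joint values can't be read directly.
- **Handle open:** the handle looks the same as before the press in both the scene and top views.
- **Hand and spare pliers:** the final wrist force was about zero with the hand clear of everything. The spare pliers were not touched and look unchanged in the scene view.
- **Disagreement between cameras:** the networks' estimates of the pad position differed by up to about 13 mm between views. I used a middle value, (0.484, −0.122), well inside the pad, and the press landed on it.

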